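# Set the practice amp's pointer knob without spinning the amp

### The job

Turn the pointer knob on top of the small square practice amp clockwise until its nose points at the brass stud on the amp's top. The amp is light and the knob stiff, so press the knob down firmly while you turn it: the amp must not spin round or slide on its cork pad. Leave the round amp alone, and let go of the knob when it is set.

Things in the scene. Friction and masses are not known exactly. Their poses are not given: they have to be found in the camera images.
- amp: Square practice amp: loose light-wood case 110 x 110 mm, 62 mm tall, aluminium top, small rubber feet near its middle, about 0.28 kg (varies). Origin: centre of its underside; z up, -x the front (grey speaker cloth), +y its left. The knob is at the centre of the top. A brass stud 12 mm wide lies on top, 43 mm from the knob axis towards the back (+x). It stands square on the pad within 3 degrees.
- knob (a joint): Angle of the amp's knob in rad, growing clockwise seen from above. At 0 the nose points to the amp's left (+y), at 1.57 at the brass stud (+x); stops at 0 and 2.6; starts between 0.25 and 0.75. It turns stiffly (0.11 N m, pressed or not) and stays where left; if not pressed down the amp spins along with the knob.
- knob_grip (a point): On the knob axis at grip height, 95 mm above the amp's underside; x along the nose, z up. Black bar 14 mm wide with flat sides, 17 mm each way from the axis, narrower, lower nose out to 36 mm, white line on top; 70 to 107 mm above the underside. Grip the flat sides. Sprung: sinks up to 6 mm (3 N per mm after the first 3 N), springs back; about 5 mm down (some 17 N) holds the amp still.
- pad: Fixed square cork pad under the amp, 160 x 160 mm, 3 mm thick, lying on the counter. Origin: centre of its underside; axes along its sides, x as the amp's x.
- round_amp: Bystander: a round wooden amp, 104 mm across, 56 mm tall, with a round knob 28 mm wide up to 80 mm; loose, 0.6 kg. Origin: centre of its underside. It and the pad may swap sides, 0.26 m or more apart.

How it is judged:
By the outcome, as a careful person would: the job done as asked, in the order asked, and still so for the second after the job is handed in, with the robot touching nothing.
It also fails if it takes over 32 s, if anything falls off the work surface, if the arm or the gripper's body presses on something with over 40 N, if the wrist force passes 120 N, or if a joint passes its speed limit or range.

### The arm

A 7-joint arm with a two-finger parallel gripper is mounted at the origin on the work surface. World frame = base frame: x ahead of the robot, y to its left, z up, the work surface at z = 0. Lengths are in mm, angles in rad, forces in N, time in s.
With the tool pointing down it reaches from about 400 to 900 mm from the base axis. Payload 5.5 kg.
Tool frame: the origin (TCP) lies on the centre line of the jaws, within the pads' length; the fingertips stand bot.tip_extent ahead of it and the grasp point (between the pads) lies 2 mm behind it (bot.tip_extent is the distance from the TCP to the fingertips, in mm); z points along the fingers, x is the direction in which the jaws open and shut, and the axes are right-handed (so a half turn about z gives the same grasp; the last joint's range is limited). The gripper opens to 85 mm and grips with 20 to 120 N. Pads are 22 mm wide; open, the fingers measure 114 mm over their backs; the gripper's body (76 mm by 85 mm) begins 54 mm behind the grasp point. The pads swing forward as they close: fully open they stand 13 mm farther back than shut.
Start: joints at [-1.039, 0.501, -0.427, 1.55, 0.221, 1.138, -0.21], TCP at [172.586, 626.669, 248.31] pointing down, gripper open.
Joint ranges: [-2.88, 2.88], [-0.31, 2.03], [-1.54, 1.56], [0.2, 2.42], [-1.41, 4.55], [0.19, 2.02], [-2.57, 2.57]. Speed limits (rad/s): [2.57, 2.57, 3.14, 3.14, 3.14, 3.14, 3.14].

### API

Orientations are given as a rotation vector (axis times angle).
In Python, from bench import bot gives the robot as it stands.
- The arm moves only by the tool apply_moves, never from a script. Its arguments are lists of equal length, an entry for each row: "travel": the shift along the world's x, y, z in m, a list of three; "rotation": the turn, a rotation vector about the world's x, y, z in rad, a list of three; "jaw": the opening, from -1 (shut) to 1 (fully open). In form: {"travel": [[x, y, z], ...], "rotation": [[wx, wy, wz], ...], "jaw": [jaw, ...]}. A call has 1 to 10 rows; each row shifts and turns the commanded pose from where the row before left it; what a row does not reach is not made up. A row lasts 1/10 s, in which the tool goes at most 50 mm and 8.59 degrees, less where a joint would pass 70% of its speed; a pose out of reach is approached as far as the arm can. A call is refused whole if a number of a shift passes 0.05 or a number of a turn 0.15, either way. A call with a gripper value outside its range is refused whole. The fingers move at their own pace and stop on an object; "squeeze" is the grip in N (left out, the last holds). Time passes only in rows, so rows that do not move let the fingers close. It gives the time, the measured TCP pose, the force and the opening at its end, in the units of the state.
- bot.read_state(): the state, without advancing time (a new reading comes with each control period).
- bot.read_camera(name): name is "scene" or "top" or "wrist"; returns the picture (384x512x3 uint8, blue, green, red); there is no depth.
- bot.calibration(name): a dict with "camera_matrix" (3x3 intrinsics, pixels), "R" (3x3) and "t" (3): a world point X has camera coordinates R X + t; the wrist camera has in their place "mount" (4x4, takes a point from camera to tool coordinates, whose origin is the TCP and whose axes are the tool frame's). Camera axes: x right, y down, z forward; pixel columns grow to the right and rows downward; lengths in mm; the calibration is good to about 2 mm. A picture is of the moment at which its call begins: read the wrist's pose just before it. calibration takes no time and is no camera call.
- bot.hand_in(): hands the job in, once; it reports no verdict.
The state is a dict: "t": time; "q": joint angles; "qvel": joint speeds; "joint_torque": joint torques, N m; "tcp_pos": TCP position; "ee_rot": TCP orientation; "ft_force": force on the tool from outside, world axes, zero at the start; "ft_torque": the same for the moment, N m; "width": finger opening in mm.
Only numpy, scipy, OpenCV 4.12 (cv2) and the standard library are available. Lean on these libraries where they do the work, as an engineer would, in place of code of your own. Each camera call takes 0.05 s, during which the arm holds its last target. There are 200 camera calls.

## Working session

There is one attempt and no reset: what is moved stays moved. The work goes in short steps, Python scripts to look and compute and a tool call to move; the robot and the scene stay as the last step left them, time stands still between calls to the robot, and variables do not carry over. Pictures are saved under pics/ and viewed, about 8 in all and at most 12, crops included, and the job is handed in when it is done.

Besides the shell and the picture viewer there is one more tool, called as name(argument=value, ...) on one line, values as JSON. apply_moves: Moves the arm, as the interface text tells. Its arguments: {"type":"object","properties":{"travel":{"type":"array"},"rotation":{"type":"array"},"jaw":{"type":"array"},"squeeze":{"type":"number"}},"required":["travel","rotation","jaw"]}

```bash
mkdir -p pics; python3 - <<'E'
from bench import bot
import cv2
for n in("top","scene"):
    cv2.imwrite(f"pics/{n}0.png",bot.read_camera(n)); c=bot.calibration(n); print(n,c)
print(bot.calibration("wrist"),bot.tip_extent); s=bot.read_state(); print(s)
a=cv2.imread("pics/top0.png");b=cv2.imread("pics/scene0.png")
E
```

```text
top {'camera_matrix': array([[461.27666944,   0.        , 253.90569297],
       [  0.        , 461.27666944, 182.01547668],
       [  0.        ,   0.        ,   1.        ]]), 'R': array([[ 0.02319361, -0.99969922,  0.00797089],
       [-0.99541546, -0.02383277, -0.0926286 ],
       [ 0.09279071, -0.00578596, -0.99566882]]), 't': array([ -6.65320539, 501.23666618, 922.16529907])}
scene {'camera_matrix': array([[387.7279385 ,   0.        , 255.78372417],
       [  0.        , 387.7279385 , 184.21100291],
       [  0.        ,   0.        ,   1.        ]]), 'R': array([[ 0.23967273,  0.9708334 , -0.00628451],
       [ 0.60536354, -0.15450245, -0.78080982],
       [-0.75900722,  0.18333441, -0.62473717]]), 't': array([-134.59107669, -258.00417689, 1226.73976264])}
{'camera_matrix': array([[276.97413658,   0.        , 254.69691474],
       [  0.        , 276.97413658, 193.39145131],
       [  0.        ,   0.        ,   1.        ]]), 'mount': array([[ 9.99999883e-01,  1.72605132e-04,  4.51447988e-04,
        -6.28470913e-01],
       [-2.88482775e-04,  9.62583352e-01,  2.70985622e-01,
 
[... 167 characters left out ...]
,
         1.00000000e+00]])} 17.0
{'t': 0.1, 'q': array([-1.03878321,  0.50177858, -0.42684521,  1.55132502,  0.22080045,
        1.13831907, -0.21027744]), 'qvel': array([-0.00066655, -0.00153462,  0.00013236, -0.00153067, -0.00047631,
       -0.00177201,  0.00222458]), 'joint_torque': array([-1.10697447e-02, -5.70808697e+01, -5.83856776e+00, -2.81750339e+01,
        1.04381272e-02,  5.48391909e-03, -2.45921717e-05]), 'tcp_pos': array([172.49172488, 626.08016137, 247.35952622]), 'ee_rot': array([ 2.49818763e+00,  1.90324261e+00, -2.29043322e-03]), 'ft_force': array([0.4340295 , 0.77372014, 0.58437761]), 'ft_torque': array([ 0.00742517,  0.05473088, -0.04545639]), 'width': 85.2937579314154}
```

View pics/top0.png

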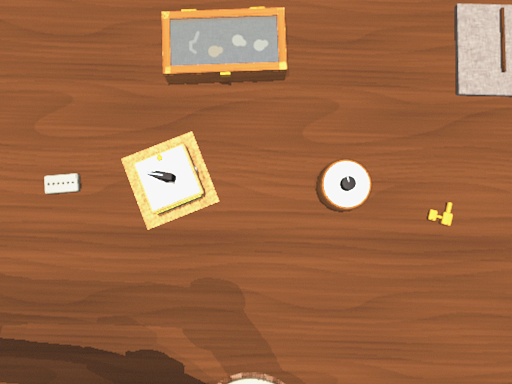

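The pad and square amp are at about (170,180), with the nose pointing left and the stud near (159,157). The round amp is at (346,185). I'll enlarge this area.

```bash
python3 - <<'E'
import cv2,numpy as np
from bench import bot
a=cv2.imread("pics/top0.png")[125:235,115:225]
cv2.imwrite("pics/topc.png",cv2.resize(a,(594,594),interpolation=cv2.INTER_CUBIC)[:, :]) 
c=bot.calibration("scene");K=c["camera_matrix"]
t=bot.calibration("top");
def ray(c,u,v,z):
    d=c["R"].T@np.linalg.inv(c["camera_matrix"])@[u,v,1];o=-c["R"].T@c["t"];return o+d*(z-o[2])/d[2]
p=ray(t,168,178,110);print(p);x=K@(c["R"]@p+c["t"]);print(x/x[2])
u,v=(x/x[2])[:2].astype(int)
b=cv2.imread("pics/scene0.png");u0=max(u-65,0);v0=max(v-50,0);print(u0,v0)
cv2.imwrite("pics/scenec.png",cv2.resize(b[v0:v0+100,u0:u0+130],None,fx=6,fy=6,interpolation=cv2.INTER_CUBIC))
E
```

```text
[496.84704909 165.54665018 110.        ]
[324.85306822 151.37812763   1.        ]
259 101
```

View pics/topc.png

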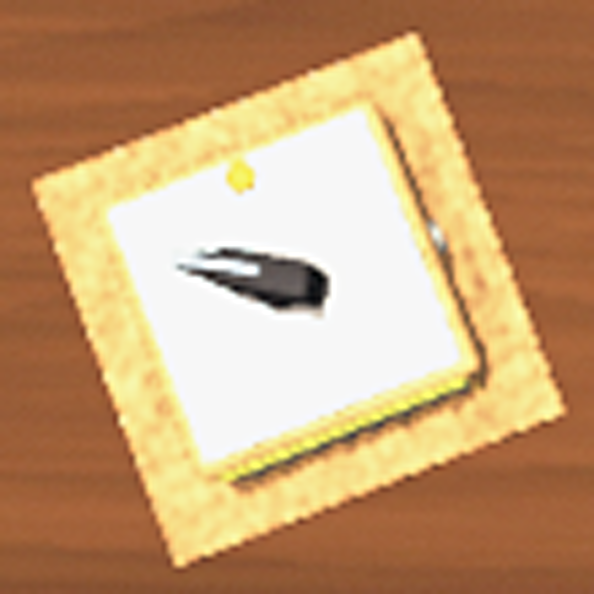

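View pics/scenec.png

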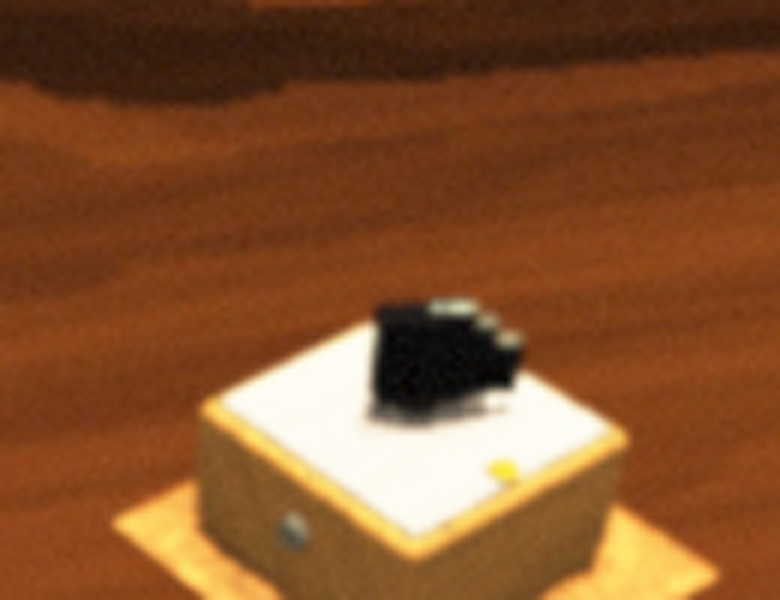

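The top crop shows the amp-top corners at (110,207), (373,108), (472,372) and (207,466). The stud is at (240,177), the nose tip at (180,265), and the white line runs to about (258,270). The scene crop agrees.

```bash
cat > h.py <<'E'
import cv2,numpy as np
from bench import bot
from scipy.spatial.transform import Rotation as Ro
def ray(c,u,v,z):
    d=c["R"].T@np.linalg.inv(c["camera_matrix"])@[u,v,1];o=-c["R"].T@c["t"];return o+d*(z-o[2])/d[2]
def wristcal(s):
    c=bot.calibration("wrist");T=np.eye(4);T[:3,:3]=Ro.from_rotvec(s["ee_rot"]).as_matrix();T[:3,3]=s["tcp_pos"]
    M=np.linalg.inv(T@c["mount"]);return dict(camera_matrix=c["camera_matrix"],R=M[:3,:3],t=M[:3,3])
E
python3 - <<'E'
from h import *
t=bot.calibration("top")
P=lambda x,y,z:ray(t,115-.5+(x+.5)/5.4,125-.5+(y+.5)/5.4,z)
C=[P(x,y,65) for x,y in((110,207),(373,108),(472,372),(207,466))]
c=np.mean(C,0);print(c,[np.linalg.norm(C[i]-C[i-1]) for i in range(4)])
d=(C[0]-C[3])+(C[1]-C[2]);e=(C[0]-C[1])+(C[3]-C[2]);print("x axis",np.arctan2(d[1],d[0]),"y-90",np.arctan2(e[1],e[0])-np.pi/2)
s=P(240,177,66);print("stud",s,np.linalg.norm((s-c)[:2]),np.arctan2(*(s-c)[1::-1]))
pc=[P(x,y,3) for x,y in((33,183),(416,33),(566,410),(180,567))];print("pad",np.mean(pc,0));d=pc[0]-pc[3]+pc[1]-pc[2];print(np.arctan2(d[1],d[0]))
n=P(180,265,98);m=P(258,270,110);print(n,m,[np.arctan2(*(q-c)[1::-1]) for q in(n,m)])
S=bot.read_state();R=Ro.from_rotvec(S["ee_rot"]).as_matrix();print(R.round(3),np.arctan2(R[1,0],R[0,0]))
E
```

```text
[501.57161142 172.93384404  65.        ] [np.float64(101.02554248425959), np.float64(101.73449157269776), np.float64(103.43630344982938), np.float64(100.85925943474722)]
x axis 0.3946191111848164 y-90 0.37864798607140426
stud [541.3948254  192.73266716  66.        ] 44.47338270409181 0.4613793522340676
pad [504.15546911 180.74732665   3.        ]
0.4079130734981498
[505.32112499 205.86143204  98.        ] [502.96426939 176.26090731 110.        ] [np.float64(1.457413220659611), np.float64(1.1743719694489467)]
[[ 0.265  0.964 -0.001]
 [ 0.964 -0.265 -0.002]
 [-0.002 -0.    -1.   ]] 1.3020833874872435
```

apply_moves(travel=[[0.022,-0.03,0],[0.022,-0.03,0],[0.022,-0.03,0],[0.022,-0.03,0],[0.022,-0.03,0],[0.022,-0.03,0],[0.022,-0.03,0],[0.022,-0.03,0],[0.022,-0.03,0],[0.022,-0.03,0]], rotation=[[0,0,-0.1],[0,0,-0.1],[0,0,-0.1],[0,0,-0.1],[0,0,-0.1],[0,0,-0.1],[0,0,-0.1],[0,0,-0.1],[0,0,-0.1],[0,0,-0.1]], jaw=[1,1,1,1,1,1,1,1,1,1])

```text
t: 1.1
tcp_pos: [393.1, 325.1, 248.1]
ee_rot: [3.107, 0.466, -0.001]
ft_force: [-0.1, 0.2, 0.4]
width: 85.1
```

apply_moves(travel=[[0.022,-0.03,-0.01],[0.022,-0.03,-0.01],[0.022,-0.03,-0.01],[0.022,-0.032,-0.01],[0.021,-0.032,-0.01],[0,0,0],[0,0,0]], rotation=[[0,0,-0.1],[0,0,-0.1],[0,0,-0.1],[0,0,-0.1],[0,0,0],[0,0,0],[0,0,0]], jaw=[1,1,1,1,1,1,1])

```text
t: 1.8
tcp_pos: [501.4, 171.6, 197.6]
ee_rot: [3.137, -0.158, -0.002]
ft_force: [-0.5, -0.4, -0.2]
width: 85.6
```

```bash
python3 - <<'E'
from h import *
S=bot.read_state();np.save("S1.npy",S,allow_pickle=True);im=bot.read_camera("wrist");cv2.imwrite("pics/w1.png",im)
R=Ro.from_rotvec(S["ee_rot"]).as_matrix();print(S["tcp_pos"],R.round(3),np.arctan2(R[1,0],R[0,0]),S["q"])
c=wristcal(S);x=c["camera_matrix"]@(c["R"]@np.array([501,173,100])+c["t"]);x/=x[2];print(x)
cv2.imwrite("pics/w1b.png",cv2.resize(im,(768,576),interpolation=cv2.INTER_CUBIC))
E
```

```text
[501.43955068 171.60866536 197.61060191] [[ 0.995 -0.1   -0.002]
 [-0.1   -0.995 -0.001]
 [-0.001  0.001 -1.   ]] -0.10041832491388271 [-0.40674965  0.31557532  0.03150321  1.91266594 -0.01240821  0.91514653
 -0.46963799]
[254.06813122 197.59807936   1.        ]
```

View pics/w1b.png

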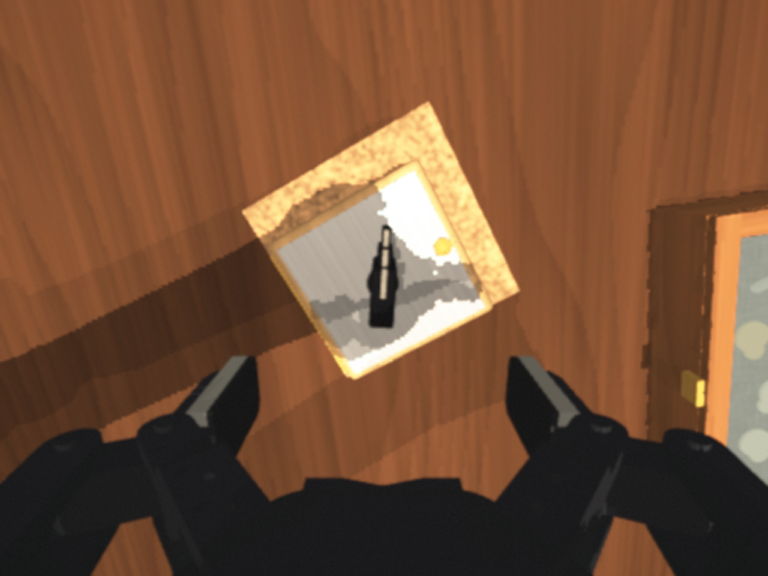

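The wrist view shows the nose tip at (386,228), the bar rear at (381,326) and the stud at (443,246). I'll crop closer to centre it and get its angle.

```bash
python3 - <<'E'
import cv2
im=cv2.imread("pics/w1.png")[105:255,155:355]
cv2.imwrite("pics/w1c.png",cv2.resize(im,(800,600),interpolation=cv2.INTER_CUBIC))
E
```

```text
(no output)
```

View pics/w1c.png

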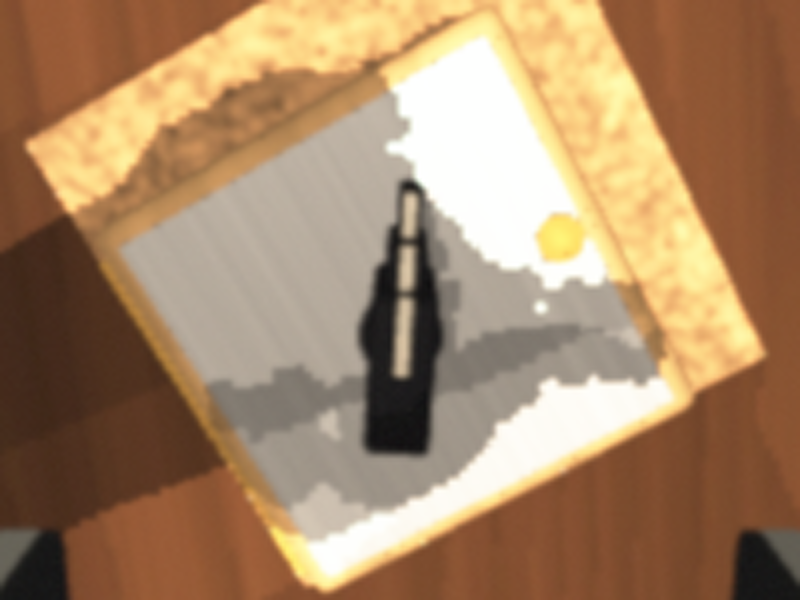

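```bash
python3 - <<'E'
from h import *
S=np.load("S1.npy",allow_pickle=True).item();w=wristcal(S)
P=lambda x,y,z:ray(w,155-.5+(x+.5)/4,105-.5+(y+.5)/4,z)
A=lambda d:np.arctan2(d[1],d[0])
for C in ([(95,235),(490,12),(690,400),(320,590)],[(120,245),(485,38),(670,390),(310,540)]):
    C=[P(x,y,65) for x,y in C];c=np.mean(C,0)
    print(c,[round(np.linalg.norm(C[i]-C[i-1])) for i in range(4)],A(C[1]-C[0]+C[2]-C[3]),A(C[0]-C[3]+C[1]-C[2])-np.pi/2)
s=P(560,237,66);print("stud",s)
for z in(66,75):print("boss",P(400,335,z))
a,b=P(401,378,110),P(406,297,110);print("line",a,b,A(b-a),np.linalg.norm(b-a))
n=P(411,188,100);print("nose",n,A(n-a))
m=P(396,452,73);print("rear bottom",m,A(P(408,182,73)-m)); 
print("sides",A(P(435,293,110)-P(428,450,110)),A(P(378,293,110)-P(365,450,110)))
E
```

```text
[501.36030229 175.42595027  65.        ] [106, 105, 104, 105] 0.40559731260088966 0.4086492676009701
[500.92546609 177.64992845  65.        ] [87, 97, 95, 98] 0.36328912706176375 0.41651573111868734
stud [541.06813688 191.99183704  66.        ]
boss [501.3365984  172.08721964  66.        ]
boss [501.58389827 174.43279914  75.        ]
line [501.84984903 174.61825843 110.        ] [504.50100099 191.15586786 110.        ] 1.4118383577511002 16.748765107227737
nose [507.53305073 211.15627129 100.        ] 1.4164906229357992
rear bottom [497.65307546 144.99964947  73.        ] 1.427917698264825
sides 1.4355790125893377 1.3844688617423648
```

apply_moves(travel=[[0.0004,0.003,-0.02],[0,0,-0.025],[0,0,-0.025],[0,0,-0.02],[0,0,-0.012],[0,0,0],[0,0,0]], rotation=[[0,0,-0.056],[0,0,0],[0,0,0],[0,0,0],[0,0,0],[0,0,0],[0,0,0]], jaw=[1,1,1,1,1,1,1])

```text
t: 2.55
tcp_pos: [502.1, 176.6, 96.9]
ee_rot: [-3.132, 0.24, -0.001]
ft_force: [-0.6, 0.0, 0.3]
width: 85.2
```

apply_moves(travel=[[0,0,0],[0,0,0],[0,0,0],[0,0,0],[0,0,0],[0,0,0],[0,0,0],[0,0,0]], rotation=[[0,0,0],[0,0,0],[0,0,0],[0,0,0],[0,0,0],[0,0,0],[0,0,0],[0,0,0]], jaw=[0.4,0,-0.3,-0.5,-0.6,-0.7,-0.8,-1], squeeze=60)

```text
t: 3.35
tcp_pos: [502.0, 175.7, 96.5]
ee_rot: [-3.132, 0.242, -0.0]
ft_force: [-0.9, -1.7, 3.6]
width: 13.0
```

apply_moves(travel=[[0,0,-0.002],[0,0,-0.002],[0,0,-0.001],[0,0,0],[0,0,0],[0,0,0]], rotation=[[0,0,0],[0,0,0],[0,0,0],[0,0,0],[0,0,0],[0,0,0]], jaw=[-1,-1,-1,-1,-1,-1], squeeze=80)

```text
t: 3.95
tcp_pos: [502.1, 175.7, 92.5]
ee_rot: [-3.132, 0.242, -0.0]
ft_force: [-4.4, -2.1, 15.7]
width: 12.6
```

apply_moves(travel=[[0,0,-0.001],[0,0,0],[0,0,0]], rotation=[[0,0,0],[0,0,0],[0,0,0]], jaw=[-1,-1,-1])

```text
t: 4.25
tcp_pos: [502.1, 175.6, 91.7]
ee_rot: [-3.132, 0.242, -0.0]
ft_force: [-5.9, -1.5, 16.7]
width: 12.9
```

apply_moves(travel=[[0,0,0],[0,0,0],[0,0,0],[0,0,0],[0,0,0],[0,0,0]], rotation=[[0,0,-0.04],[0,0,-0.05],[0,0,-0.05],[0,0,-0.05],[0,0,-0.05],[0,0,0]], jaw=[-1,-1,-1,-1,-1,-1])

```text
t: 4.85
tcp_pos: [502.2, 175.6, 91.8]
ee_rot: [-3.08, 0.617, -0.001]
ft_force: [-5.7, -3.3, 16.8]
width: 12.8
```

```bash
python3 - <<'E'
from h import *
S=bot.read_state();print(S["tcp_pos"],S["ft_force"],S["ft_torque"],S["q"],S["width"]);im=bot.read_camera("top");cv2.imwrite("pics/t2.png",im)
cv2.imwrite("pics/t2c.png",cv2.resize(im[125:235,115:225],(594,594),interpolation=cv2.INTER_CUBIC))
E
```

```text
[502.24329474 175.62314797  91.80167723] [-5.70241542 -3.2964944  16.77210476] [-5.33405831e-01  1.12311167e+00 -6.82817183e-04] [-0.46232479  0.47517023  0.0927092   1.97820995 -0.0664982   0.69052842
 -0.72395989] 12.846870261160479
```

View pics/t2c.png

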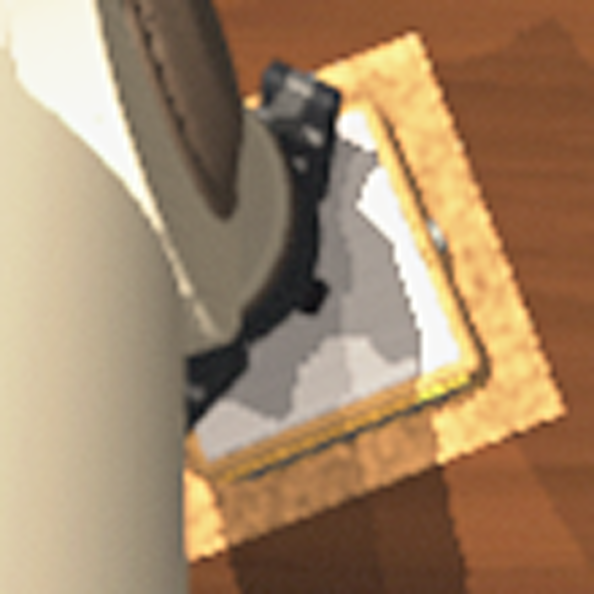

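The amp edges are where they were, with the right corner still at (472,370), so the press is holding it. I'll ease the side load a little and continue.

apply_moves(travel=[[-0.001,0,-0.0004],[0,0,0]], rotation=[[0,0,0],[0,0,0]], jaw=[-1,-1])

```text
t: 5.1
tcp_pos: [502.1, 175.7, 91.7]
ee_rot: [-3.08, 0.615, -0.003]
ft_force: [-3.9, -2.3, 17.4]
width: 12.6
```

apply_moves(travel=[[0,0,0],[0,0,0],[0,0,0],[0,0,0],[0,0,0],[0,0,0],[0,0,0],[0,0,0],[0,0,0]], rotation=[[0,0,-0.05],[0,0,-0.05],[0,0,-0.05],[0,0,-0.05],[0,0,-0.05],[0,0,-0.05],[0,0,-0.05],[0,0,-0.05],[0,0,0]], jaw=[-1,-1,-1,-1,-1,-1,-1,-1,-1])

```text
t: 6.0
tcp_pos: [502.3, 175.5, 91.7]
ee_rot: [-2.895, 1.217, -0.003]
ft_force: [-3.6, -1.6, 17.0]
width: 13.0
```

apply_moves(travel=[[0,0,0],[0,0,0],[0,0,0],[0,0,0],[0,0,0],[0,0,0],[0,0,0],[0,0,0],[0,0,0]], rotation=[[0,0,-0.05],[0,0,-0.05],[0,0,-0.05],[0,0,-0.05],[0,0,-0.05],[0,0,-0.05],[0,0,-0.045],[0,0,-0.02],[0,0,0]], jaw=[-1,-1,-1,-1,-1,-1,-1,-1,-1])

```text
t: 6.9
tcp_pos: [502.4, 175.3, 91.7]
ee_rot: [-2.626, 1.721, -0.003]
ft_force: [-2.6, -2.2, 17.3]
width: 13.0
```

```bash
python3 - <<'E'
from h import *
S=bot.read_state();np.save("S3.npy",S,allow_pickle=True);im=bot.read_camera("wrist");cv2.imwrite("pics/w3.png",im);R=Ro.from_rotvec(S["ee_rot"]).as_matrix()
print(S["tcp_pos"],S["ft_force"],np.arctan2(R[1,0],R[0,0]))
cv2.imwrite("pics/w3b.png",cv2.resize(im,(768,576),interpolation=cv2.INTER_CUBIC))
E
```

```text
[502.39070229 175.31024973  91.70600538] [-2.63384619 -2.17573575 17.27537671] -1.1599510828798063
```

View pics/w3b.png

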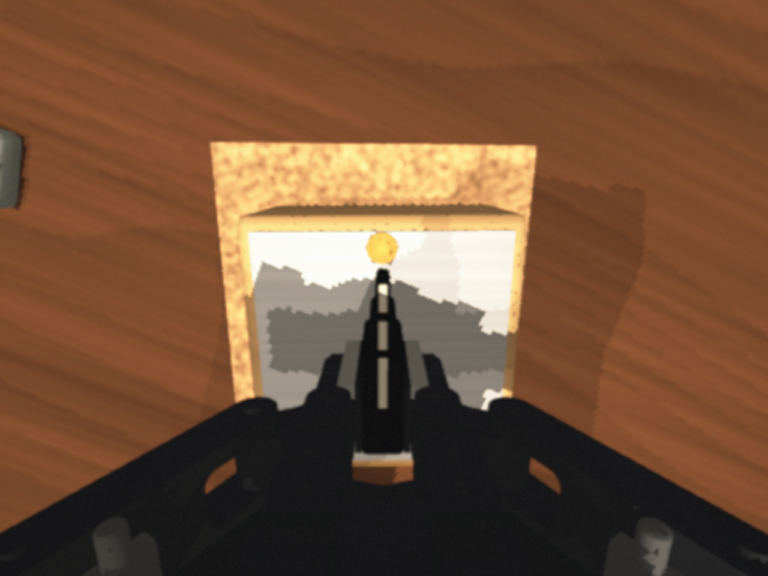

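The nose (x≈383) lines up with the stud (x≈381.5, about 33 px wide), and the amp is square on the pad. I'll release while still pressing, then retreat.

apply_moves(travel=[[0,0,0],[0,0,0],[0,0,0],[0,0,0],[0,0,0],[0,0,0],[0,0,0]], rotation=[[0,0,0],[0,0,0],[0,0,0],[0,0,0],[0,0,0],[0,0,0],[0,0,0]], jaw=[-0.5,0,0.5,1,1,1,1])

```text
t: 7.65
tcp_pos: [500.9, 175.6, 89.8]
ee_rot: [2.629, -1.72, -0.0]
ft_force: [-0.5, 0.2, 0.0]
width: 85.3
```

apply_moves(travel=[[0,0,0.01],[0,0,0.02],[0,0,0.025],[0,0,0.025],[0,0,0.025],[0,0,0],[0,0,0],[0,0,0]], rotation=[[0,0,0],[0,0,0],[0,0,0],[0,0,0],[0,0,0],[0,0,0],[0,0,0],[0,0,0]], jaw=[1,1,1,1,1,1,1,1])

```text
t: 8.45
tcp_pos: [500.3, 175.5, 194.4]
ee_rot: [2.628, -1.72, -0.001]
ft_force: [0.6, 0.1, -0.3]
width: 85.6
```

```bash
python3 - <<'E'
from h import *
S=bot.read_state();np.save("S4.npy",S,allow_pickle=True);im=bot.read_camera("wrist");cv2.imwrite("pics/w4.png",im)
print(S["tcp_pos"],S["ft_force"],S["width"])
cv2.imwrite("pics/w4c.png",cv2.resize(im[105:255,155:355],(800,600),interpolation=cv2.INTER_CUBIC))
E
```

```text
[500.30535949 175.53045908 194.35319133] [ 0.59568337  0.09026204 -0.31031857] 85.6160865575215
```

View pics/w4c.png

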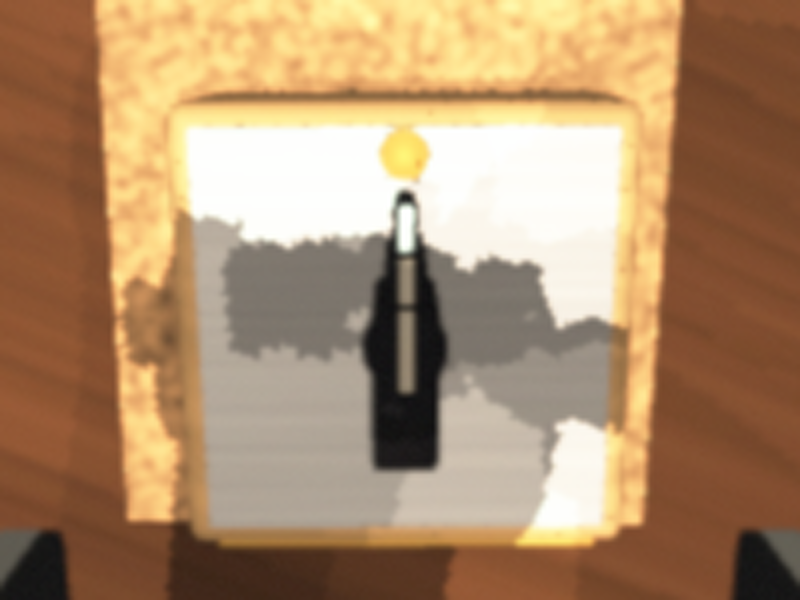

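The nose line (x≈406) points at the stud (x≈404.5). I'll check the amp's pose against its start and hand in if it agrees.

```bash
python3 - <<'E'
from h import *
S=np.load("S4.npy",allow_pickle=True).item();w=wristcal(S)
P=lambda x,y,z:ray(w,155-.5+(x+.5)/4,105-.5+(y+.5)/4,z)
A=lambda d:np.arctan2(d[1],d[0])
a,n,s=P(406,392,110),P(405.5,196,100),P(404.5,154,66)
print("axis",a,"nose",A(n-a),"stud",s,A(s-a),"amp edge",A(P(170,100,65)-P(637,100,65))-np.pi/2)
if abs(A(n-a)-A(s-a))<.04 and abs(s[0]-541)<4 and abs(s[1]-192)<4: bot.hand_in(); print("handed in")
E
```

```text
axis [502.28268146 174.56287497 110.        ] nose 0.41495553742957236 stud [541.30433051 191.83095117  66.        ] 0.41662080246362426 amp edge 0.4122021105852156
the job is handed in; nothing more can be done
handed in
```

I gripped the knob by its flat sides, pressed it down about 5 mm (roughly 17 N) and turned it about 1.0 rad clockwise. I then opened the jaws while still pressing, lifted clear and handed in at about 8.5 s.

- **Knob setting:** the final wrist picture puts the nose at 0.415 rad and the stud at 0.417 rad in world axes, so they agree to about 0.002 rad. The knob is released and the arm is about 100 mm above where it gripped.
- **Amp position:** the amp stayed put. The stud was at (541.1, 192.0) mm before and (541.3, 191.8) mm after, and the case angle was about 0.41 rad both times.
- **Forces:** a side force of up to about 6 N appeared while pressing. I eased it to about 3 N, and the amp did not move.
- **Round amp:** I never went near it.

No check failed or disagreed.

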